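# Clear the drive cover and hold in the recessed reset button

## Robot

A 7-joint arm with a two-finger parallel gripper is mounted at the origin on the work surface. World frame = base frame: x ahead of the robot, y to its left, z up, the work surface at z = 0. Lengths are in m, angles in degrees, forces in N, time in s.
With the tool pointing down it reaches from about 0.425 to 0.875 m from the base axis. Payload 4.7 kg.
Tool frame: the origin (TCP) lies between the finger pads; the fingertips stand 19 mm ahead of it and the grasp point (between the pads) is the TCP; z points along the fingers, y is the line along which they close (so a half turn about z gives the same grasp; the last joint's range is limited). The gripper opens to 85 mm and grips with 20 to 120 N. Pads are 22 mm wide; open, the fingers measure 114 mm over their backs; the gripper's body (76 mm by 85 mm) begins 54 mm behind the grasp point. The pads swing forward as they close: fully open they stand 13 mm farther back than shut.
Start: joints at [-71.041, 18.392, -4.016, 83.108, 1.295, 78.541, -3.26], TCP at [0.203, 0.618, 0.25] pointing down, gripper open.
Joint ranges: [-163.93, 163.93], [-17.29, 119.83], [-79.2, 71.16], [3.27, 140.29], [-89.18, 269.18], [5.43, 117.66], [-154.24, 154.24]. Speed limits (degrees/s): [147.25, 147.25, 180, 180, 180, 180, 180].

## Interface

Orientations are given as [roll, pitch, yaw] about the fixed x, y, z axes, in that order (R = Rz(yaw) Ry(pitch) Rx(roll)).
In Python, from plant import env, imaging gives the robot as it stands.
- The arm moves only by the tool apply_moves, never from a script. Its arguments are lists of equal length, an entry for each row: "claw": the finger opening in mm, from 0 to 85.4; "travel": the shift along the tool's x, y, z in mm, a list of three; "twist": the turn about the tool's z in degrees. In form: {"claw": [claw, ...], "travel": [[x, y, z], ...], "twist": [twist, ...]}. A call has 1 to 10 rows; each row is the pose to reach, as a shift and turn from the pose commanded when the call began, along the tool's axes at that moment; what a row does not reach only later rows make up. A row lasts 1/8 s, in which the tool goes at most 62.5 mm and 10.7 degrees, less where a joint would pass 70% of its speed; a pose out of reach is approached as far as the arm can. A call with a gripper value outside its range is refused whole. The fingers move at their own pace and stop on an object; "newtons" is the grip in N (left out, the last holds). Time passes only in rows, so rows that repeat a pose let the fingers close. It gives the time, the measured TCP pose, the force, the opening and the grip force at its end, in the units of the state.
- env.read_state(): the state, without advancing time (a new reading comes with each control period).
- imaging.get_image(name): name is "scene" or "side" or "wrist"; returns the picture (400x640x3 uint8, red, green, blue); there is no depth.
- imaging.get_calibration(name): a dict with "camera_matrix" (3x3 intrinsics, pixels), "view" (4x4, takes a point from world to camera coordinates). Camera axes: x right, y down, z forward; pixel columns grow to the right and rows downward; lengths in m; the calibration is good to about 2 mm. A picture is of the moment at which its call begins: read the wrist's pose just before it. get_calibration takes no time and is no camera call; for the wrist camera it gives the pose at the moment of the call.
- env.sign_off(): hands the job in; it is judged then, once.
The state is a dict: "t": time; "joint_positions": joint angles; "qd": joint speeds; "effort": joint torques, N m; "position": TCP position; "orientation": TCP orientation; "ft_force": force on the tool from outside, world axes, zero at the start; "wrist_torque": the same for the moment, N m; "grip_width": finger opening in m; "grasp_force": force on a finger pad.
Only numpy, scipy, OpenCV 4.12 (cv2) and the standard library are available. Lean on these libraries where they do the work, as an engineer would, in place of code of your own. Each camera call takes 0.05 s, during which the arm holds its last target. There are 200 camera calls.

## Task

The rotary's drive has tripped: with the scraper block, sweep the four loose steel off-cuts on the flat cover of the drive box over its edge into the scrap tray beside it, keeping the gripper off the sharp pieces, and stand the scraper back upright on the bench. Then take the slim square-handled reset pin out of the tool rack, reach it through the round access hole in the cover and press the recessed reset button right down without forcing it. Finish while still holding the button down with the pin in the gripper, and leave everything else where it stands.

Things in the scene. Friction and masses are not known exactly. Their poses are not given: they have to be found in the camera images.
- drive: Drive box of the rotary axis, fixed: grey, 140 (x) x 200 (y) x 60 high, flat cover with a round hole, fins (8 deep) on the -x side, mounting ear (25 long, 4 thick) at the foot of the +y end, scrap tray at the -y end. Origin: centre of its underside. The off-cuts lie within 56 mm of the middle line in x and from y = -100 to +60: the last 40 mm at the +y end is clear
- hole (a point): Centre of the access hole, level with the cover's upper face; hole dia 16, cover 6 thick. Axes as the drive box
- reset (a joint): Travel of the recessed reset button (m): 0 out, 0.006 fully down; sprung, 2 N to start it, 6 N fully down; the switch is made from 0.004 on
- reset_top (a point): Centre of the button's flat top (dia 22), straight under the hole, 22 below the cover's upper face when out; moves down with it
- tray: Scrap tray, fixed: shallow open aluminium pan 170 (x) x 120 (y) x 24 high, walls and floor about 3, 2 away from the -y end of the drive box, axes as the drive box. Origin: centre of its underside
- scraper: Scraper block standing on its sole: white nylon sole 24 (x) x 120 (y) x 20 high whose long flat sides push the off-cuts, on top a wooden grip rib 18 thick in x, 80 long in y, from 20 to 62 above the underside. Mass 0.1 to 0.2 kg. Origin: centre of its underside
- rack: Tool rack, fixed open steel stand 60 (x) x 175 (y), top at 75; three holes (dia 11) in a row along y, 55 apart, the middle one at its centre; each holds one tool, in any order. Origin: centre of its underside
- pin: Reset pin, standing upright in the rack: the tool with the slim square handle (16 x 16, from 4 to 64 above the origin) and a thin round rod (dia 6, 60 long, downwards). Collar dia 24 x 4 between them. Origin: under the collar, where it rests on the rack's top; z along the handle, x and y square to the handle's faces and along the rack's
- pin_tip (a point): Lower end of the pin's rod, 60 below the pin's origin
- chip0: Loose steel off-cut on the drive's cover: flat rectangular tab 28 x 22 x 5; about 0.02 kg. Origin: centre of its underside
- chip1: Loose steel off-cut on the drive's cover: flat tab 30 x 24 x 5 with a stub; about 0.02 kg. Origin: centre of its underside
- chip2: Loose steel off-cut on the drive's cover: round slug, dia 25 x 6; about 0.02 kg. Origin: centre of its underside
- chip3: Loose steel off-cut on the drive's cover: flat notched tab 30 x 23 x 5; about 0.02 kg. Origin: centre of its underside
- driver: bystander: screwdriver with a fat round handle, dia 30, 76 high above the rack's top, standing in the tool rack (origin where it rests on the rack's top)
- hexkey: bystander: T-handled hex key, bar 64 long across the rack, 60 high above the rack's top, standing in the tool rack (origin where it rests on the rack's top)
- tube: bystander: short steel tube standing on end, dia 32 x 60; origin: centre of its underside
- cap: bystander: domed steel weld cap, dia 40 x 21; origin: centre of its underside
- collar: bystander: black ring, dia 68 x 20; origin: centre of its underside
- chuckkey: bystander: T-shaped chuck key lying flat, cross bar 90 long, stem 85 long along its +x, 13 high
- can: bystander: plain aluminium can, dia 52 x 135; origin: centre of its underside

How it is judged (in metres and radians):
On the way, in this order (a step that is already met when the one before it is completed fails the run):
1. the scraper, held in the gripper, is brought down onto the drive's cover (x of scraper in the frame of drive between -0.06 and 0.06 m and y of scraper in the frame of drive between -0.13 and 0.13 m and z of scraper in the frame of drive between 0.05 and 0.075 m and contact force between the fingers and scraper above 1 N), for 0.2 s.
2. all four off-cuts are in the scrap tray (x of chip0 in the frame of tray between -0.085 and 0.085 m and y of chip0 in the frame of tray between -0.06 and 0.06 m and z of each of chip0, chip1, chip2, chip3 in the frame of tray below 0.03 m and x of chip1 in the frame of tray between -0.085 and 0.085 m and y of chip1 in the frame of tray between -0.06 and 0.06 m and x of chip2 in the frame of tray between -0.085 and 0.085 m and y of chip2 in the frame of tray between -0.06 and 0.06 m and x of chip3 in the frame of tray between -0.085 and 0.085 m and y of chip3 in the frame of tray between -0.06 and 0.06 m), for 0.2 s.
3. the held pin reaches through the access hole (horizontal distance between pin_tip and hole below 0.01 m and contact force between the fingers and pin above 1 N and z of pin_tip in the frame of drive below 0.05 m), for 0.1 s.
At the end, for the whole second after the job is handed in: the gripped pin stands through the hole (tip within 10 mm of its axis) and keeps the button down at least 4 of its 6 mm with over 2 N; all four off-cuts lie in the scrap tray; the scraper stands on the bench, not in the tray (within 10 mm of the bench, tilt under 0.2 rad) (all of step 2 and value of joint reset above 0.004 m and contact force between pin and drive above 2 N and distance between pin_tip and reset_top below 0.012 m and z of pin_tip in the frame of drive below 0.038 m and height (world z) of scraper below 0.01 m and angle between scraper's own z axis and vertical below 0.2 rad and linear speed of scraper below 0.02 m/s and not (x of scraper in the frame of tray between -0.085 and 0.085 m and y of scraper in the frame of tray between -0.06 and 0.06 m) and horizontal distance between pin_tip and hole below 0.01 m and contact force between the fingers and pin above 1 N); the arm keeps its last pose, push and grip.
It fails at once if the gripper or arm touches an off-cut (contact force between any of the fingers, the arm and chip0 above 0.5 N or contact force between any of the fingers, the arm and chip1 above 0.5 N or contact force between any of the fingers, the arm and chip2 above 0.5 N or contact force between any of the fingers, the arm and chip3 above 0.5 N).
It fails at once if the button is forced: more than 40 N between pin and drive box (contact force between pin and drive above 40 N).
It fails at once if a bystander is shifted by more than 30 mm (distance of any of driver, hexkey, tube, cap, collar, chuckkey, can from where it was at the start of the episode above 0.03 m).
It also fails if it takes over 72 s, if anything falls off the work surface, if the arm or the gripper's body presses on something with over 40 N, if the wrist force passes 120 N, or if a joint passes its speed limit or range.

## Working session

There is one attempt and no reset: what is moved stays moved. The work goes in short steps, Python scripts to look and compute and a tool call to move; the robot and the scene stay as the last step left them, time stands still between calls to the robot, and variables do not carry over. Pictures are saved under pics/ and viewed, at most 10 in all, crops included, and the job is handed in when it is done.

Besides the shell and the picture viewer there is one more tool, called after "Call:" as a command line: name --pt "numbers of a row" for each row, then --argument value for the rest. apply_moves: Moves the arm, as the interface text tells. Its arguments: {"type":"object","properties":{"claw":{"type":"array"},"travel":{"type":"array"},"twist":{"type":"array"},"newtons":{"type":"number"}},"required":["claw","travel","twist"]}

```bash
ls; mkdir -p pics; python3 - <<'E'
from plant import env, imaging
import cv2,numpy as np
s=env.read_state();print(s)
for n in("scene","side","wrist"):
    c=imaging.get_calibration(n);print(n,np.round(c["camera_matrix"],1).tolist(),np.round(c["view"],3).tolist())
    cv2.imwrite(f"pics/{n}0.png",imaging.get_image(n)[:,:,::-1])
E
```

```text
pics
{'t': 0.0, 'joint_positions': array([-71.04094615,  18.43931502,  -4.01581667,  83.1738713 ,
         1.29189338,  78.5415562 ,  -3.25973322]), 'qd': array([ 0.05998104, -0.0188635 , -0.04289553,  0.03478331,  0.00333554,
        0.07920909, -0.03164547]), 'effort': array([ 7.45912166e-04, -4.93581104e+01, -3.81674990e-01, -3.14325535e+01,
        1.30878502e-02,  1.18704207e-02,  4.88109777e-06]), 'position': array([0.20236189, 0.6171717 , 0.24922963]), 'orientation': array([-1.79890329e+02,  2.62018663e-03,  1.61850593e+02]), 'ft_force': array([ 0.73365247, -0.49013298,  0.127565  ]), 'wrist_torque': array([0.02026431, 0.01761644, 0.04390355]), 'grasp_force': 0.0, 'grip_width': 0.08569410748236382}
scene [[390.6, 0.0, 322.6], [0.0, 390.6, 195.7], [0.0, 0.0, 1.0]] [[-0.719, 0.695, 0.013, 0.44], [0.543, 0.573, -0.614, -0.287], [-0.434, -0.434, -0.79, 1.304], [0.0, 0.0, 0.0, 1.0]]
side [[396.1, 0.0, 313.3], [0.0, 396.1, 193.2], [0.0, 0.0, 1.0]] [[-0.901, -0.433, 0.016, 0.557], [-0.308, 0.614, -0.727, 0.241], [0.305, -0.66, -0.687, 0.93], [0.0, 0.0, 0.0, 1.0]]
wrist [[292.4, 0.0, 320.8], [0.0, 292.4, 201.5], [0.0, 0.0, 1.0]] [[0.312, 0.95, -0.002, -0.649], [0.909, -0.297, 0.292, -0.037], [0.276, -0.093, -0.957, 0.379], [0.0, 0.0, 0.0, 1.0]]
```

View pics/scene0.png

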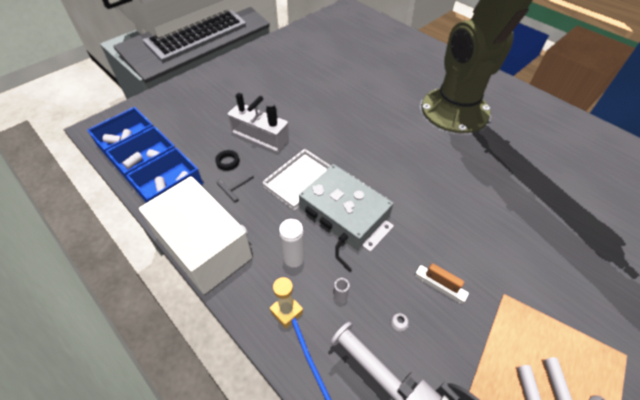

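View pics/side0.png

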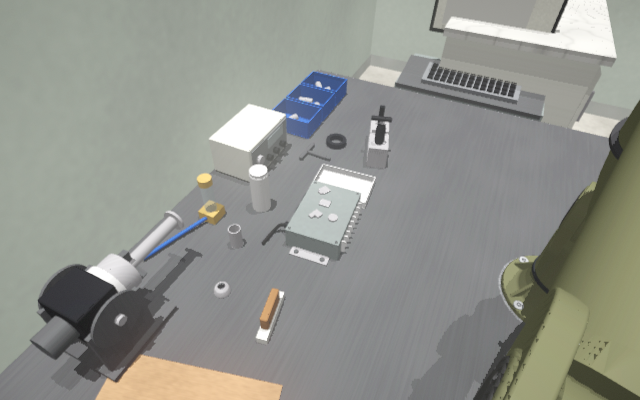

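Scene view: scraper at (443,283), drive cover with off-cuts centred (346,203), tray to its upper left (298,178), rack (258,122) with three tools, can (291,240), tube (342,290), cap (400,321), chuck key (235,187), ring (228,160). Side view agrees: scraper (271,315), drive (325,215), rack (378,140).

```bash
cat > h.py <<'E'
from plant import env, imaging
import cv2,numpy as np
def ray(c,px):
    K,V=np.array(c["camera_matrix"]),np.array(c["view"]);R,t=V[:3,:3],V[:3,3]
    d=R.T@np.linalg.solve(K,[px[0],px[1],1]);return -R.T@t,d
def plane(c,px,z):
    o,d=ray(c,px);return o+d*(z-o[2])/d[2]
def tri(c1,p1,c2,p2):
    A=[];b=[]
    for c,p in((c1,p1),(c2,p2)):
        o,d=ray(c,p);d=d/np.linalg.norm(d);P=np.eye(3)-np.outer(d,d);A.append(P);b.append(P@o)
    x=np.linalg.lstsq(np.vstack(A),np.hstack(b),rcond=None)[0]
    return x,np.linalg.norm(np.hstack(b)-np.vstack(A)@x)
def proj(c,X):
    K,V=np.array(c["camera_matrix"]),np.array(c["view"]);p=K@(V[:3,:3]@np.asarray(X)+V[:3,3]);return p[:2]/p[2]
E
python3 - <<'E'
from h import *
S=imaging.get_calibration("scene");D=imaging.get_calibration("side")
for n,a,b in [("scraper grip",(446,275),(269,308)),("drive cover mid",(346,200),(328,212)),("driver/rack pin?",(259,112),(378,138)),("can top",(291,228),(258,172)),("tube top",(342,284),(235,228)),("cap",(400,320),(222,288))]:
    print(n,*[np.round(v,3) for v in tri(S,a,D,b)])
for n,p,z in [("coverW",(300,200),.06),("coverN",(331,166),.06),("coverE",(393,204),.06),("coverS",(356,239),.06),("scr1",(417,268),.02),("scr2",(468,294),.02),("ring",(228,160),.02),("rackL",(229,113),.075),("rackR",(287,130),.075),("tray1",(264,182),.024),("tray2",(301,152),.024)]:print(n,np.round(plane(S,p,z),3))
a=cv2.resize(cv2.imread("pics/scene0.png")[80:260,210:410],None,fx=4,fy=4,interpolation=2)[:, :]
b=cv2.resize(cv2.imread("pics/scene0.png")[80:160,215:305],None,fx=5,fy=5,interpolation=2)
cv2.imwrite("pics/cropA.png",cv2.resize(a,(650,585)))
E
```

```text
scraper grip [0.557 0.341 0.051] 0.004
drive cover mid [0.562 0.033 0.048] 0.005
driver/rack pin? [ 0.543 -0.337  0.077] 0.022
can top [0.757 0.048 0.13 ] 0.003
tube top [0.743 0.194 0.06 ] 0.001
cap [0.695 0.328 0.012] 0.001
coverW [ 0.656 -0.038  0.06 ]
coverN [ 0.518 -0.067  0.06 ]
coverE [0.495 0.132 0.06 ]
coverS [0.638 0.138 0.06 ]
scr1 [0.572 0.277 0.02 ]
scr2 [0.54  0.397 0.02 ]
ring [ 0.69  -0.312  0.02 ]
rackL [ 0.599 -0.418  0.075]
rackR [ 0.521 -0.243  0.075]
tray1 [ 0.669 -0.173  0.024]
tray2 [ 0.519 -0.189  0.024]
```

View pics/cropA.png

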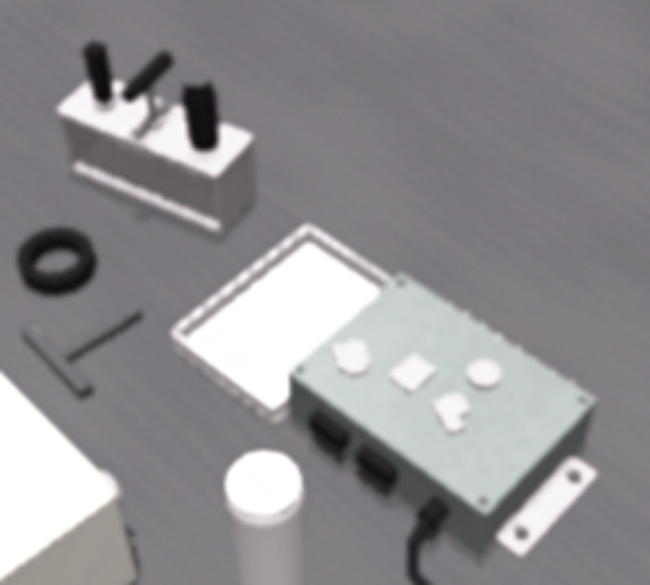

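The crop shows the rack's slim-handled tool (pin) at the far end (97,70), T hex key in the middle (150,80) and fat screwdriver at the near end (200,115). The cover carries four off-cuts, at (350,355), (413,372), (452,410) and the round one at (485,373). No hole is visible, so it is probably under a piece.

```bash
python3 - <<'E'
from h import *
S=imaging.get_calibration("scene");D=imaging.get_calibration("side");W=imaging.get_calibration("wrist")
print("tcp px",proj(S,(.203,.618,.25)),proj(D,(.203,.618,.25)))
s=env.read_state();o,d=ray(W,(320,200));print("cam",o-s["position"],d, plane(W,(320,200),0),plane(W,(0,200),0),plane(W,(639,200),0),plane(W,(320,0),0),plane(W,(320,399),0))
from scipy.spatial.transform import Rotation as R
Rt=R.from_euler('xyz',s["orientation"],degrees=True).as_matrix();print(np.round(Rt,3),"cam in tool",Rt.T@(o-s["position"]),Rt.T@d)
for n,c in(("scene",S),("side",D)):
    im=cv2.imread(f"pics/{n}0.png");h=cv2.cvtColor(im,cv2.COLOR_BGR2HSV)
    m=cv2.inRange(h,(3,110,40),(18,255,220));k,l,st,ce=cv2.connectedComponentsWithStats(m)
    for i in range(1,k):
        if st[i,4]>60:print(n,st[i],ce[i],cv2.minAreaRect(np.argwhere(l==i)[:,::-1].astype(np.float32)))
E
```

```text
tcp px [701.01971201 208.32676175] [419.38351874 554.26886208]
cam [-0.07109373  0.02338287  0.12249952] [ 0.27086345 -0.09391317 -0.95804323] [0.23647208 0.60419261 0.        ] [0.10398173 0.19936461 0.        ] [ 3.67880357e-01  1.00571427e+00 -5.55111512e-17] [0.01853744 0.6758668  0.        ] [5.66885840e-01 4.95526365e-01 5.55111512e-17]
[[-0.95   0.311 -0.   ]
 [ 0.311  0.95  -0.001]
 [-0.    -0.002 -1.   ]] cam in tool [ 7.48294279e-02 -1.11673915e-04 -1.22506140e-01] [-0.28655571 -0.00340809  0.95807501]
scene [ 530   27  103   83 4873] [580.00533552  66.59060127] ((581.0000610351562, 65.00000762939453), (76.92073059082031, 76.92073059082031), 26.56505012512207)
scene [427 264  37  28 295] [443.0440678  279.10508475] ((444.5501708984375, 277.6805114746094), (37.58560562133789, 13.134143829345703), 29.47589111328125)
scene [541 359  15  41  80] [547.675 377.975] ((547.9026489257812, 379.1838073730469), (42.05427551269531, 2.4997293949127197), 72.89727020263672)
side [260 289  18  33 243] [268.85185185 305.26337449] ((269.12066650390625, 304.94830322265625), (7.242117881774902, 33.98224639892578), 21.801406860351562)
```

View pics/wrist0.png

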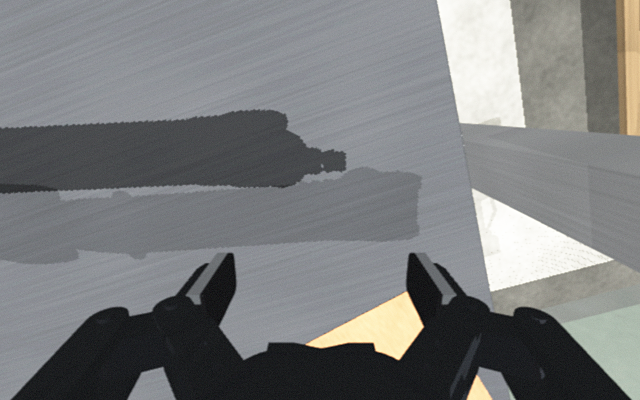

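The wrist view shows bare bench and the open fingers at (230,270) and (415,270), with no obstacles. Next I hover over the scraper.

Call:
apply_moves --claw '[85,85,85,85,85,85,85,85,85,85]' --pt "-53 -19 0" --pt "-106 -38 0" --pt "-159 -57 0" --pt "-212 -76 0" --pt "-265 -96 0" --pt "-318 -115 0" --pt "-371 -134 0" --pt "-423 -153 0" --pt "-423 -153 0" --pt "-423 -153 0" --twist '[7,14,21,28,35,42,49,57,57,57]'

```text
t: 1.4
position: [0.5562, 0.341, 0.2498]
orientation: [-179.9, -0.0, 104.9]
ft_force: [-0.5, 0.2, -0.3]
grip_width: 0.0854
grasp_force: 0.0
```

```bash
python3 - <<'E'
from h import *
s=env.read_state();print(s["t"],s["position"],s["orientation"])
c=imaging.get_calibration("wrist");im=imaging.get_image("wrist")[:,:,::-1].copy();cv2.imwrite("pics/w1.png",im)
h=cv2.cvtColor(im,cv2.COLOR_BGR2HSV)
m=cv2.inRange(h,(3,90,40),(18,255,255));k,l,st,ce=cv2.connectedComponentsWithStats(m)
for i in range(1,k):
    if st[i,4]>100:
        r=cv2.minAreaRect(np.argwhere(l==i)[:,::-1].astype(np.float32));b=cv2.boxPoints(r);print(st[i],np.round(b,1).tolist());print(np.round([plane(c,p,.062) for p in b],3).tolist(),plane(c,r[0],.062))
E
```

```text
1.4 [0.55621042 0.34097847 0.24981978] [-1.79932251e+02 -3.61484505e-02  1.04891371e+02]
[526   1  40  65 203] [[523.7999877929688, 63.79999923706055], [558.9000244140625, -2.200000047683716], [565.0, 1.0], [529.7999877929688, 67.0]]
[[0.715, 0.507, 0.062], [0.721, 0.565, 0.062], [0.727, 0.564, 0.062], [0.722, 0.506, 0.062]] [0.72129814 0.53640093 0.062     ]
[ 314  147   19   72 1049] [[312.8999938964844, 217.8000030517578], [317.6000061035156, 146.60000610351562], [333.1000061035156, 147.6999969482422], [328.29998779296875, 218.8000030517578]]
[[0.557, 0.3, 0.062], [0.542, 0.379, 0.062], [0.558, 0.382, 0.062], [0.574, 0.304, 0.062]] [0.5573882  0.34251272 0.062     ]
```

View pics/w1.png

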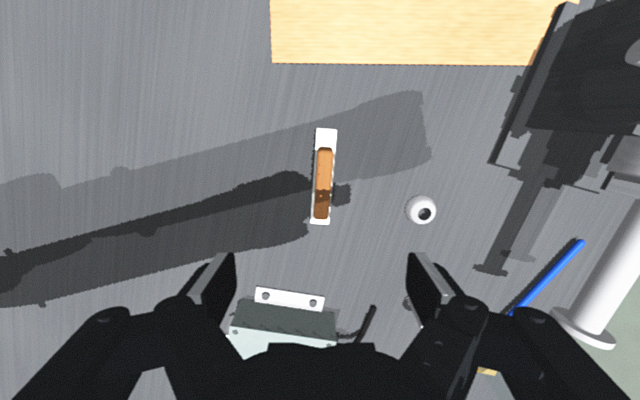

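The wrist view shows the scraper's rib at (323,182), with a back-projected length of 80 mm at z=0.062, which matches. Its yaw is about 11°. The cap is at (421,210) and clear of the fingers. I descend and grip.

Call:
apply_moves --claw '[85,85,85,85,85,85,10,10,10,10]' --pt "0 1 50" --pt "0 1 100" --pt "0 1 150" --pt "0 1 190" --pt "0 1 204" --pt "0 1 204" --pt "0 1 204" --pt "0 1 204" --pt "0 1 204" --pt "0 1 204" --twist '[4,4,4,4,4,4,4,4,4,4]' --newtons 70

```text
t: 2.7
position: [0.5582, 0.341, 0.0472]
orientation: [179.9, -0.0, 100.8]
ft_force: [1.0, 0.6, -0.8]
grip_width: 0.0175
grasp_force: 68.2
```

Call:
apply_moves --claw '[10,10,10,10,10,10,10,10,10,10]' --pt "0 0 -50" --pt "-20 6 -100" --pt "-55 16 -145" --pt "-92 26 -190" --pt "-129 36 -235" --pt "-166 47 -280" --pt "-203 58 -320" --pt "-243 69 -350" --pt "-280 80 -350" --pt "-303 86 -350" --twist '[0,-9,-19,-29,-39,-49,-59,-69,-78,-85]'

```text
t: 3.95
position: [0.6999, 0.0564, 0.3962]
orientation: [-179.9, -0.0, -174.1]
ft_force: [-0.2, 0.8, -1.5]
grip_width: 0.0174
grasp_force: 68.7
```

Call:
apply_moves --claw '[10,10]' --pt "0 0 0" --pt "0 0 0" --twist '[0,0]'

```text
t: 4.2
position: [0.6989, 0.0608, 0.396]
orientation: [179.9, -0.0, -174.2]
ft_force: [-0.2, 0.7, -1.5]
grip_width: 0.0171
grasp_force: 68.7
```

```bash
python3 - <<'E'
from h import *
import pickle
s=env.read_state();print(s["t"],s["position"],s["orientation"],s["grip_width"],s["joint_positions"])
c=imaging.get_calibration("wrist");im=imaging.get_image("wrist")[:,:,::-1].copy();cv2.imwrite("pics/w2.png",im);pickle.dump(c,open("w2.pkl","wb"))
E
```

```text
4.2 [0.69886459 0.0608046  0.39599269] [ 1.79923621e+02 -4.25896505e-02 -1.74174416e+02] 0.017092410344590307 [-15.09411597  24.34536741  12.75038558  59.41563767  -5.33214182
  96.78854971  91.75257083]
```

View pics/w2.png

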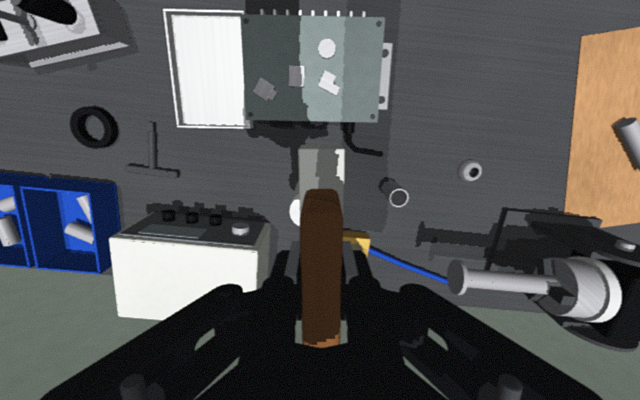

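The wrist view shows the cover from about (243,15) to (384,122) and the tray from (165,10) to (247,127). The off-cuts are at (264,89), (297,75), (329,82) and (327,48). No hole is visible, so it lies under a piece, probably the slug.

```bash
python3 - <<'E'
from h import *
import pickle
c=pickle.load(open("w2.pkl","rb"));im=cv2.imread("pics/w2.png");h=cv2.cvtColor(im,cv2.COLOR_BGR2HSV)
print("hsv",h[100,275],h[100,365],h[60,280],h[100,200],h[60,440])
m=cv2.inRange(h,(70,20,30),(105,90,255));m[140:]=0;m[:,:235]=0;m[:,395:]=0
m=cv2.morphologyEx(m,cv2.MORPH_OPEN,np.ones((3,3)))
k,l,st,ce=cv2.connectedComponentsWithStats(m);i=1+np.argmax(st[1:,4]);print(st[i])
# edge fits
M=l==i
def fit(pts):
    v=cv2.fitLine(np.array(pts,np.float32),cv2.DIST_HUBER,0,.01,.01).ravel();return v
L=fit([(np.argmax(M[r]),r) for r in range(30,110)]);R=fit([(639-np.argmax(M[r,::-1]),r) for r in range(30,110)])
T=fit([(x,np.argmax(M[:,x])) for x in range(255,375)]);B=fit([(x,399-np.argmax(M[::-1,x])) for x in range(255,375)])
def X(a,b):
    t=np.linalg.solve(np.array([[a[0],-b[0]],[a[1],-b[1]]]),b[2:]-a[2:]);return a[2:]+t[0]*a[:2]
P=[X(L,T),X(R,T),X(R,B),X(L,B)];W=np.array([plane(c,p,.06) for p in P])
print(np.round(P,1).tolist(),np.round(W,4).tolist());print(np.linalg.norm(np.roll(W,-1,0)-W,axis=1),W.mean(0))
g=lambda a,b:np.degrees(np.arctan2(-(W[b]-W[a])[0],(W[b]-W[a])[1]));print("yaw",g(0,1),g(3,2))
S=imaging.get_calibration("scene")
# chips in world & drive frame
yaw=np.radians((g(0,1)+g(3,2))/2);Rm=np.array([[np.cos(yaw),np.sin(yaw)],[-np.sin(yaw),np.cos(yaw)]])
for p in[(264,89),(297,75),(329,82),(327,48)]:
    w=plane(c,p,.065);print("chip",np.round(w,3),np.round(Rm@(w-W.mean(0))[:2],3))
for p in[(165,11),(245,11),(247,127),(178,127)]:
    w=plane(c,p,.024);print("tray",np.round(Rm@(w-W.mean(0))[:2],3))
# two-view height check: predicted scene pixels of corners
for w in W:print(np.round(proj(S,w),1))
E
```

```text
hsv [83 29 78] [ 87  21 133] [86 25 81] [105   2 247] [111  21  85]
[ 312   16   72  107 3291]
[[347.1000061035156, 16.200000762939453], [383.0, 23.799999237060547], [401.79998779296875, -181.1999969482422], [327.3999938964844, 188.1999969482422]] [[0.4944, 0.0766, 0.06], [0.4986, 0.1273, 0.06], [0.2866, 0.1146, 0.06], [0.7395, 0.0761, 0.06]]
[0.05079279 0.21232759 0.4545271  0.24507374] [0.50477928 0.09864312 0.06      ]
yaw -4.669193575935365 85.13429225490391
chip [ 0.6   -0.032  0.065] [-0.012 -0.161]
chip [0.576 0.014 0.065] [ 0.    -0.111]
chip [0.581 0.061 0.065] [ 0.034 -0.078]
chip [0.537 0.053 0.065] [-0.004 -0.056]
tray [-0.186 -0.22 ]
tray [-0.119 -0.123]
tray [ 0.012 -0.224]
tray [-0.052 -0.318]
[376.4 191.4]
[390.5 203.7]
[436.2 158.8]
[306.4 248.3]
```

```bash
cat > fit.py <<'E'
from h import *
import pickle
c=pickle.load(open("w2.pkl","rb"));im=cv2.imread("pics/w2.png");h=cv2.cvtColor(im,cv2.COLOR_BGR2HSV)
m=cv2.inRange(h,(72,14,40),(98,90,255));m[140:]=0;m[:,:235]=0;m[:,395:]=0
m=cv2.morphologyEx(m,cv2.MORPH_CLOSE,np.ones((9,9)));m=cv2.morphologyEx(m,cv2.MORPH_OPEN,np.ones((9,9)));M=m>0
def fit(p):return cv2.fitLine(np.array(p,np.float32),cv2.DIST_HUBER,0,.01,.01).ravel()
rr,xx=range(35,105),range(260,370)
L=fit([(np.argmax(M[r]),r) for r in rr]);R=fit([(640-np.argmax(M[r,::-1]),r) for r in rr])
T=fit([(x,np.argmax(M[:,x])) for x in xx]);B=fit([(x,400-np.argmax(M[::-1,x])) for x in xx])
def X(a,b):
    t=np.linalg.solve(np.array([[a[0],-b[0]],[a[1],-b[1]]]),b[2:]-a[2:]);return a[2:]+t[0]*a[:2]
P=[X(L,T),X(R,T),X(R,B),X(L,B)];W=np.array([plane(c,p,.06) for p in P])
print(np.round(P,1).tolist(),np.round(W,4).tolist());print(np.linalg.norm(np.roll(W,-1,0)-W,axis=1),W.mean(0))
g=lambda a,b:np.degrees(np.arctan2(-(W[b]-W[a])[0],(W[b]-W[a])[1]));print("yaw",g(0,1),g(3,2))
yaw=np.radians((g(0,1)+g(3,2))/2);Rm=np.array([[np.cos(yaw),np.sin(yaw)],[-np.sin(yaw),np.cos(yaw)]])
for p in[(264,89),(297,75),(329,82),(327,48)]:
    w=plane(c,p,.065);print("chip",np.round(w,3),np.round(Rm@(w-W.mean(0))[:2],3))
for p in[(165,11),(245,11),(247,127),(178,127)]:
    w=plane(c,p,.024);print("tray",np.round(Rm@(w-W.mean(0))[:2],3))
S=imaging.get_calibration("scene")
for w in W:print(np.round(proj(S,w),1))
E
python3 fit.py
```

```text
[[240.39999389648438, 0.0], [386.5, 0.0], [376.29998779296875, 138.6999969482422], [246.5, 139.10000610351562]] [[0.4901, -0.0696, 0.06], [0.47, 0.1273, 0.06], [0.6539, 0.1424, 0.06], [0.6746, -0.0563, 0.06]]
[0.19799708 0.18451506 0.19973482 0.18498817] [0.57211662 0.03596867 0.06      ]
yaw 5.833366464278371 5.956755200759476
chip [ 0.6   -0.032  0.065] [ 0.021 -0.07 ]
chip [0.576 0.014 0.065] [ 0.002 -0.022]
chip [0.581 0.061 0.065] [0.011 0.024]
chip [0.537 0.053 0.065] [-0.033  0.021]
tray [-0.09  -0.217]
tray [-0.09  -0.099]
tray [ 0.076 -0.109]
tray [ 0.076 -0.222]
[337.3 160.3]
[397.7 197.5]
[352.7 244.2]
[289.9 199.9]
```

```bash
python3 - <<'E'
exec(open("fit.py").read().split("print(np.round(P")[0])
g=cv2.cvtColor(im,cv2.COLOR_BGR2GRAY).astype(int)
for x in(258,280,345,372):print(x,"top",g[4:28,x].tolist(),"bot",g[112:134,x].tolist())
o=np.array([.5721,.0360]);y=np.radians(5.9);Rm=np.array([[np.cos(y),np.sin(y)],[-np.sin(y),np.cos(y)]])
for p in[(300,16),(300,18),(300,121),(300,123)]:print(p,np.round(Rm@(plane(c,p,.06)[:2]-o),4))
S=imaging.get_calibration("scene");D=imaging.get_calibration("side")
for cam,ps in((S,[(300,200),(331,166),(393,204),(356,239)]),(D,[(287,246),(341,251),(361,187),(314,182)])):
    for p in ps:print(p,np.round(Rm@(plane(cam,p,.06)[:2]-o),4))
E
```

```text
258 top [37, 40, 43, 39, 34, 41, 36, 39, 34, 38, 57, 73, 72, 74, 77, 76, 75, 78, 76, 75, 75, 82, 76, 77] bot [79, 77, 77, 77, 80, 77, 77, 74, 48, 29, 30, 36, 39, 39, 42, 45, 38, 34, 44, 37, 40, 35]
280 top [43, 39, 39, 43, 39, 41, 38, 44, 42, 44, 41, 73, 79, 75, 75, 77, 77, 77, 76, 79, 72, 77, 73, 76] bot [78, 76, 83, 80, 80, 78, 80, 74, 59, 23, 17, 22, 17, 12, 28, 26, 28, 39, 38, 40, 41, 38]
345 top [80, 83, 81, 82, 81, 89, 87, 81, 83, 87, 82, 86, 112, 131, 141, 139, 132, 120, 124, 122, 123, 120, 123, 138] bot [129, 128, 130, 128, 128, 131, 130, 130, 131, 119, 53, 10, 16, 13, 18, 10, 17, 9, 13, 9, 7, 16]
372 top [69, 71, 65, 69, 73, 70, 73, 67, 68, 67, 72, 69, 78, 123, 131, 128, 127, 129, 123, 125, 128, 131, 129, 129] bot [131, 125, 76, 70, 77, 72, 85, 115, 129, 129, 100, 70, 66, 64, 68, 67, 64, 66, 76, 67, 67, 71]
(300, 16) [-0.0734 -0.0163]
(300, 18) [-0.0709 -0.0164]
(300, 121) [ 0.0658 -0.0194]
(300, 123) [ 0.0687 -0.0195]
(300, 200) [ 0.0761 -0.0827]
(331, 166) [-0.0648 -0.0966]
(393, 204) [-0.0671  0.1037]
(356, 239) [0.0759 0.0947]
(287, 246) [0.0428 0.1463]
(341, 251) [-0.083   0.1154]
(361, 187) [-0.0699 -0.1202]
(314, 182) [ 0.0598 -0.0933]
```

Call:
apply_moves --claw '[10,10,10,10,10,10,10,10,10,10]' --pt "45 24 20" --pt "89 48 50" --pt "133 72 90" --pt "133 72 145" --pt "133 72 200" --pt "133 72 240" --pt "133 72 265" --pt "133 72 273" --pt "133 72 273" --pt "133 72 273" --twist '[0,0,0,0,0,0,0,0,0,0]'

```text
t: 5.5
position: [0.5606, 0.1181, 0.125]
orientation: [180.0, 0.2, -174.1]
ft_force: [0.4, -0.5, -2.0]
grip_width: 0.0171
grasp_force: 68.7
```

```bash
python3 - <<'E'
from h import *
s=env.read_state();print(s["t"],s["position"],s["orientation"],s["ft_force"])
for n in("scene","side"):cv2.imwrite(f"pics/{n}1.png",imaging.get_image(n)[:,:,::-1])
a=cv2.imread("pics/scene1.png")[150:250,270:420];b=cv2.imread("pics/side1.png")[160:260,260:390]
cv2.imwrite("pics/m1.png",np.vstack([cv2.resize(a,(450,300),interpolation=2),cv2.resize(b,(390,300),interpolation=2)[:, :].copy() if 0 else cv2.copyMakeBorder(cv2.resize(b,(390,300),interpolation=2),0,0,0,60,0)]))
E
```

```text
5.5 [0.56056936 0.11805836 0.12495669] [ 1.79961980e+02  1.57120854e-01 -1.74133275e+02] [ 0.41784677 -0.47818425 -2.04010844]
```

View pics/m1.png

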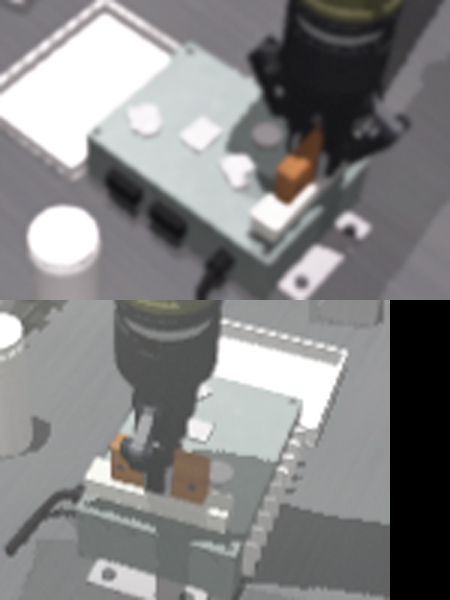

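The two views show the scraper level just above the clear +y strip of the cover, across its width, with the off-cuts all ahead of it. I lower it to contact.

Call:
apply_moves --claw '[10,10,10,10,10]' --pt "0 0 8" --pt "0 0 14" --pt "0 0 17" --pt "0 0 18" --pt "0 0 18" --twist '[0,0,0,0,0]'

```text
t: 6.22
position: [0.5592, 0.1174, 0.107]
orientation: [180.0, -0.1, -174.2]
ft_force: [-7.0, -2.2, 11.2]
grip_width: 0.0171
grasp_force: 70.6
```

Call:
apply_moves --claw '[10,10,10,10,10,10,10,10,10,10]' --pt "0 -10 -0.5" --pt "0 -28 -0.5" --pt "0 -46 -0.5" --pt "0 -64 -0.5" --pt "0 -82 -0.5" --pt "0 -100 -0.5" --pt "0 -118 -0.5" --pt "0 -136 -0.5" --pt "0 -154 -0.5" --pt "0 -154 -0.5" --twist '[0,0,0,0,0,0,0,0,0,0]'

```text
t: 7.48
position: [0.5765, -0.0386, 0.1071]
orientation: [-179.9, 0.2, -174.3]
ft_force: [0.4, -2.9, 5.2]
grip_width: 0.0169
grasp_force: 69.7
```

```bash
python3 - <<'E'
from h import *
s=env.read_state();print(s["t"],s["position"],s["orientation"],s["ft_force"])
for n in("scene","side"):cv2.imwrite(f"pics/{n}2.png",imaging.get_image(n)[:,:,::-1])
a=cv2.imread("pics/scene2.png")[140:240,250:400];b=cv2.imread("pics/side2.png")[150:250,270:400]
cv2.imwrite("pics/m2.png",np.vstack([cv2.resize(a,(450,300),interpolation=2),cv2.copyMakeBorder(cv2.resize(b,(390,300),interpolation=2),0,0,0,60,0)]))
E
```

```text
7.475 [ 0.57654153 -0.03861429  0.10705245] [-1.79881177e+02  1.55197250e-01 -1.74302900e+02] [ 0.4166076  -2.91962341  5.16483936]
```

View pics/m2.png

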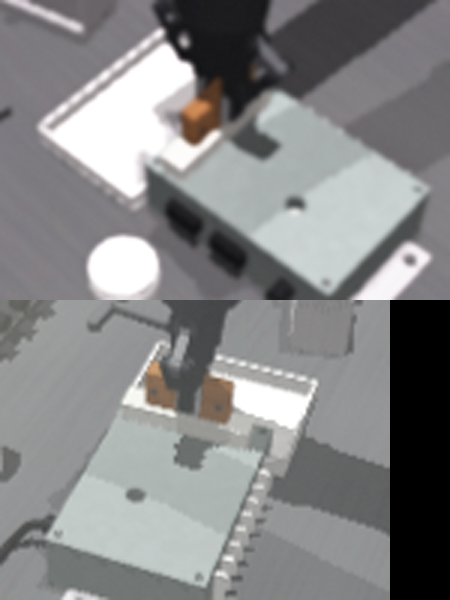

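The swept cover is clear and shows the hole, at scene pixel ≈(348,208) and side pixel ≈(315,215). The pieces are ahead of the scraper at the tray edge, so I push on past the edge.

Call:
apply_moves --claw '[10,10,10,10,10,10,10]' --pt "0 -12 0" --pt "0 -26 0" --pt "0 -40 0" --pt "0 -52 0" --pt "0 -60 0" --pt "0 -60 0" --pt "0 -60 0" --twist '[0,0,0,0,0,0,0]'

```text
t: 8.45
position: [0.5812, -0.0949, 0.1054]
orientation: [180.0, -0.0, -174.1]
ft_force: [0.2, 0.1, -1.4]
grip_width: 0.0174
grasp_force: 68.7
```

Call:
apply_moves --claw '[10,10,10,10,10,10,10,10,10,10]' --pt "0 0 -40" --pt "2 50 -50" --pt "4 105 -50" --pt "6 160 -50" --pt "8 215 -50" --pt "10 270 -50" --pt "12 325 -50" --pt "13 368 -40" --pt "13 368 10" --pt "13 368 40" --twist '[0,0,0,0,0,0,0,0,0,0]'

```text
t: 9.7
position: [0.5291, 0.2704, 0.0635]
orientation: [-180.0, -0.1, -174.0]
ft_force: [1.1, 0.2, -1.5]
grip_width: 0.0169
grasp_force: 68.8
```

```bash
python3 - <<'E'
from h import *
s=env.read_state();print(s["t"],s["position"],s["orientation"],s["ft_force"])
S=imaging.get_calibration("scene");D=imaging.get_calibration("side")
I={}
for n in("scene","side"):I[n]=imaging.get_image(n)[:,:,::-1].copy();cv2.imwrite(f"pics/{n}3.png",I[n])
a=I["scene"][80:240,210:410];b=I["side"][90:250,270:410]
cv2.imwrite("pics/m3.png",np.hstack([cv2.resize(a,(450,360),interpolation=2),cv2.resize(b,(315,360),interpolation=2)]))
H,r=tri(S,(348.3,208),D,(315.3,215));print("hole tri",H,r)
for cam,n,p in((S,"scene",(348,208)),(D,"side",(315,215))):
    g=cv2.cvtColor(I[n],cv2.COLOR_BGR2GRAY)[p[1]-6:p[1]+7,p[0]-8:p[0]+9].astype(float);w=np.clip(np.median(g)-12-g,0,None)
    yy,xx=np.mgrid[:13,:17];q=((w*xx).sum()/w.sum()+p[0]-8,(w*yy).sum()/w.sum()+p[1]-6);print(n,q,np.round(plane(cam,q,.06),4),g.astype(int)[6].tolist())
    I[n+'q']=q
print(tri(S,I["sceneq"],D,I["sideq"]))
E
```

```text
9.7 [0.52909761 0.27036802 0.06350718] [-1.79957609e+02 -1.43817739e-01 -1.73978703e+02] [ 1.13613156  0.17731944 -1.48031756]
hole tri [0.58391373 0.06158957 0.0574295 ] 0.0005287277120471925
scene (np.float64(348.1549953314659), np.float64(207.29131652661064)) [0.5843 0.0614 0.06  ] [205, 206, 206, 205, 189, 146, 102, 92, 91, 85, 90, 131, 178, 198, 204, 203, 204]
side (np.float64(310.5223880597015), np.float64(215.06690684508493)) [0.5938 0.0691 0.06  ] [96, 97, 96, 96, 97, 96, 95, 97, 102, 115, 127, 171, 206, 206, 205, 204, 204]
(array([0.5908057 , 0.06895677, 0.06638595]), np.float64(0.006368735950756542))
```

View pics/m3.png

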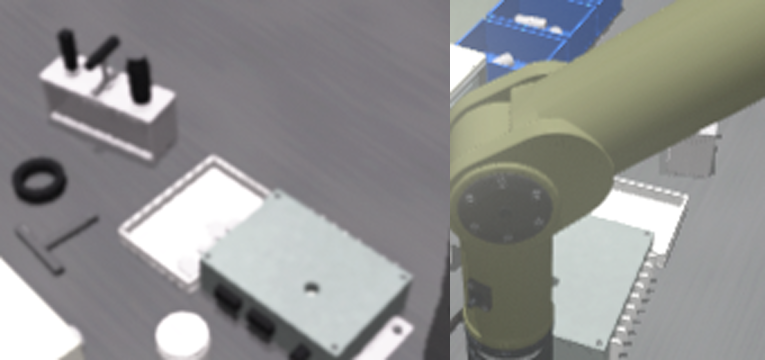

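The scene view shows the cover empty, with the hole at scene (348,207). Pale pieces lie in the tray by the drive end. The scraper is 16 mm above the bench, so I set it down and release.

Call:
apply_moves --claw '[10,10,10,10,85,85,85,85,85,85]' --pt "0 0 8" --pt "0 0 14" --pt "0 0 16.5" --pt "0 0 16.5" --pt "0 0 16.5" --pt "0 0 16.5" --pt "0 0 16.5" --pt "0 0 16" --pt "0 0 -20" --pt "0 0 -70" --twist '[0,0,0,0,0,0,0,0,0,0]'

```text
t: 11.05
position: [0.5299, 0.2687, 0.1353]
orientation: [-179.9, -0.2, -174.1]
ft_force: [0.3, 0.4, 0.3]
grip_width: 0.0853
grasp_force: 0.0
```

Call:
apply_moves --claw '[85,85,85,85,85,85,85,85,85,85]' --pt "0 0 -50" --pt "-2 -30 -95" --pt "-5 -75 -130" --pt "-9 -120 -160" --pt "-13 -165 -180" --pt "-17 -210 -195" --pt "-20 -255 -205" --pt "-24 -303 -205" --pt "-24 -303 -205" --pt "-24 -303 -205" --twist '[0,10,20,30,40,50,60,72,72,72]'

```text
t: 12.3
position: [0.5857, -0.0291, 0.3407]
orientation: [180.0, -0.1, 113.9]
ft_force: [0.7, -0.0, 0.1]
grip_width: 0.0849
grasp_force: 0.0
```

```bash
python3 - <<'E'
from h import *
import pickle
s=env.read_state();print(s["t"],s["position"],s["orientation"])
c=imaging.get_calibration("wrist");im=imaging.get_image("wrist")[:,:,::-1].copy();cv2.imwrite("pics/w4.png",im);pickle.dump(c,open("w4.pkl","wb"))
S=imaging.get_image("scene")[:,:,::-1].copy();cv2.imwrite("pics/scene4.png",S);D=imaging.get_image("side")[:,:,::-1].copy();cv2.imwrite("pics/side4.png",D)
print("hole pred",proj(c,(.584,.0615,.06)),"rack pred",proj(c,(.56,-.33,.075)))
cv2.imwrite("pics/m4.png",im)
E
```

```text
12.3 [ 0.58565429 -0.02908744  0.34069242] [ 1.79992452e+02 -5.21489219e-02  1.13908398e+02]
hole pred [348.18718119 105.27472236] rack pred [230.85613748 332.89731446]
```

View pics/m4.png

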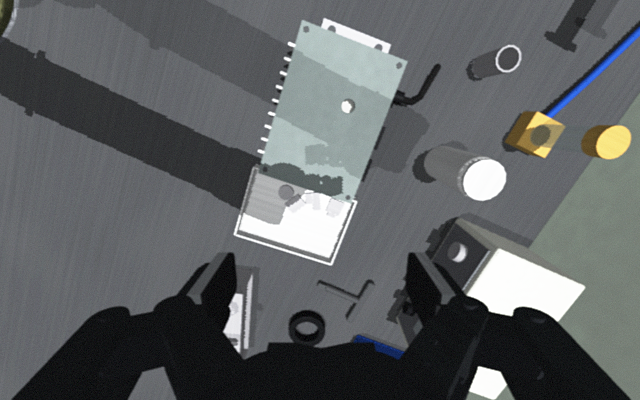

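The wrist view shows the cover clear and the hole at (348,106), where the prediction was (348,105). Four pieces lie in the tray near (286,190), (297,200), (312,200) and (335,205). Now I check them numerically and go to the rack.

```bash
python3 - <<'E'
from h import *
import pickle
c=pickle.load(open("w4.pkl","rb"));im=cv2.imread("pics/w4.png");g=cv2.cvtColor(im,cv2.COLOR_BGR2GRAY).astype(int)
o=np.array([.5675,.0355]);y=np.radians(5.9);Rm=np.array([[np.cos(y),np.sin(y)],[-np.sin(y),np.cos(y)]])
f=lambda p,z:np.round(Rm@(plane(c,p,z)[:2]-o)-[0,-.162],3)
for p in[(286,190),(297,200),(312,200),(335,205)]:print(p,"tray frame at floor",f(p,.008),"at wall top",f(p,.026))
print("tray corners",[f(p,.024) for p in[(253,165),(235,234),(333,265),(356,202)]])
print(g[98:115,338:359])
print(g[184:222:2,276:350:3])
E
```

```text
(286, 190) tray frame at floor [-0.029  0.036] at wall top [-0.028  0.041]
(297, 200) tray frame at floor [-0.007  0.025] at wall top [-0.007  0.031]
(312, 200) tray frame at floor [0.016 0.033] at wall top [0.015 0.038]
(335, 205) tray frame at floor [0.054 0.036] at wall top [0.052 0.041]
tray corners [array([-0.086,  0.062]), array([-0.087, -0.056]), array([ 0.083, -0.061]), array([0.082, 0.056])]
[[158 156 156 161 159 158 160 154 145 139 135 140 154 157 163 163 163 166
  163 164 165]
 [154 157 157 157 160 157 143 118 114 110 106 110 116 130 145 164 163 161
  162 163 157]
 [162 159 157 160 157 148 127 120 141 134 113 110 106 103 119 149 163 163
  164 161 163]
 [158 159 158 152 164 189 186 195 233 210 149 115 113 112 109 118 148 161
  163 165 160]
 [158 162 157 158 209 248 251 252 255 253 197 122 119 111 106  92 123 152
  167 164 157]
 [159 160 154 173 239 252 251 252 251 251 228 175 135 117 108 105 110 151
  154 162 162]
 [162 161 158 188 243 251 250 249 249 250 252 249 197 126 110  93  95 139
  164 162 159]
 [159 158 159 203 244 250 248 249 248 249 251 253 226 152 114  97  97 145
[... 2113 characters left out ...]
48 255 254 254 243 235 234 252 255 226
  237 240 239 237 247 253 248]
 [175 170 173 252 253 237 236 249 254 254 254 254 254 249 250 254 254 233
  235 236 237 239 253 255 185]
 [170 171 166 255 254 249 246 254 254 254 254 254 254 254 254 254 254 231
  242 233 234 238 253 255 129]
 [170 172 198 255 254 254 254 253 253 253 254 254 254 254 254 254 255 223
  234 235 237 249 253 255  97]
 [179 175 178 254 253 254 254 254 253 253 253 253 254 254 254 254 254 255
  244 231 253 253 253 246 127]
 [177 172 228 254 254 253 253 254 254 254 253 253 253 253 254 254 254 254
  254 253 253 253 254 179 212]
 [172 167 254 254 254 254 253 253 253 253 253 253 253 253 253 253 254 254
  254 253 253 254 255 122 252]]
```

Call:
apply_moves --claw '[85,85,85,85,85,85,85]' --pt "-45 0 0" --pt "-95 0 0" --pt "-145 0 0" --pt "-195 0 0" --pt "-225 0 0" --pt "-225 0 0" --pt "-225 0 0" --twist '[0,0,0,0,0,0,0]'

```text
t: 13.32
position: [0.6771, -0.2335, 0.3406]
orientation: [180.0, -0.1, 114.0]
ft_force: [0.7, 0.4, 0.4]
grip_width: 0.0848
grasp_force: 0.0
```

Call:
apply_moves --claw '[85,85,85,85,85,85]' --pt "-25 -45 0" --pt "-50 -95 0" --pt "-75 -130 0" --pt "-75 -140 0" --pt "-75 -140 0" --pt "-75 -140 0" --twist '[0,0,0,0,0,0]'

```text
t: 14.08
position: [0.5808, -0.3578, 0.3408]
orientation: [179.9, -0.1, 114.1]
ft_force: [-0.8, 0.5, -0.4]
grip_width: 0.0848
grasp_force: 0.0
```

```bash
cat > rk.py <<'E'
from h import *
import pickle,sys
s=env.read_state();print(s["t"],s["position"],s["orientation"])
c=imaging.get_calibration("wrist");im=imaging.get_image("wrist")[:,:,::-1].copy();n=sys.argv[1];cv2.imwrite(f"pics/{n}.png",im);pickle.dump(c,open(f"{n}.pkl","wb"))
for q in[(.58,-.38,.139),(.56,-.33,.135),(.538,-.28,.15),(.58,-.38,.075),(.56,-.33,.075)]:print("pred",q,np.round(proj(c,q)))
g=cv2.cvtColor(im,cv2.COLOR_BGR2GRAY)
def comps(m,a,t):
    k,l,st,ce=cv2.connectedComponentsWithStats(m)
    for i in range(1,k):
        if st[i,4]>a:
            r=cv2.minAreaRect(np.argwhere(l==i)[:,::-1].astype(np.float32));print(t,st[i],np.round(r[0]),np.round(r[1]),round(r[2]),np.round(cv2.boxPoints(r)).astype(int).tolist())
comps(cv2.inRange(g,0,50),60,"dark");comps(cv2.inRange(g,185,255),100,"bright")
for r in range(60,290,5):print(r,"".join("#" if v<50 else "." if v<120 else "o" if v<190 else "W" for v in g[r,200:440:3]))
E
python3 rk.py w5
```

```text
14.075 [ 0.58082163 -0.3578017   0.34084266] [ 1.79907647e+02 -5.14269007e-02  1.14099117e+02]
pred (0.58, -0.38, 0.139) [313. 198.]
pred (0.56, -0.33, 0.135) [314. 151.]
pred (0.538, -0.28, 0.15) [314.  98.]
pred (0.58, -0.38, 0.075) [314. 185.]
pred (0.56, -0.33, 0.075) [315. 145.]
dark [  110     0   218   225 13607] [207.  93.] [268.  99.] 49 [[83, 23], [158, -41], [332, 163], [257, 227]]
dark [ 485    0  155  197 9095] [566.  83.] [ 87. 214.] 26 [[480, 161], [572, -32], [651, 6], [559, 199]]
dark [318  34  64  27 126] [349.  47.] [68.  2.] 22 [[317, 36], [318, 33], [382, 59], [381, 61]]
dark [292  97  26  27 137] [304. 110.] [26. 25.] 90 [[292, 97], [317, 97], [317, 123], [292, 123]]
dark [406 106  26  20  67] [418. 118.] [29.  7.] 41 [[405, 111], [409, 105], [431, 124], [427, 130]]
dark [454 106  17  24  94] [462. 117.] [ 4. 27.] 30 [[454, 128], [467, 104], [471, 106], [457, 130]]
dark [436 129  17  32 124] [440. 144.] [15. 28.] 27 [[427, 154], [439, 129], [452, 135], [440, 160]]
dark [ 368  149   46   44 1133] [390. 170.] [43. 45.] 90 [[368, 149], [413, 149], [413, 192], [368,
[... 4757 characters left out ...]
...........#.######.
250 .....................................................................#########.#
255 .........###........................................................####....#.##
260 ........####.......................................................#######...##.
265 .##....#####......................................................#########...##
270 ##....######.....................................................###########....
275 #...########....................................................#############...
280 ...##########..................................................###############..
285 ..###########.................................................#################.
```

```bash
python3 - <<'E'
from h import *
im=cv2.imread("pics/w5.png");g=cv2.cvtColor(im,cv2.COLOR_BGR2GRAY)
for r in range(160,224,2):print(r," ".join(f"{v:3d}" for v in g[r,270:344:2]))
E
```

```text
160  43  18  20  18  29  28  24  29  29  32  25  28  29  25  23  35  28  26  31  31  30  23  22  17  26  21  23  22  14  52  80  81  77  88  82  87  85
162  47  28  14  18  20  13  21  18  18  18  18  24  23  21  18  28  24  25  27  38  38  37  35  36  36  34  30  27  20  56  76  84  83  80  79  81  81
164  38  40  40  36  41  71  56  48  34  26  11  18  11   3   9  17  14  19  16  20  20  19  27  29  34  33  37  37  26  59  74  81  85  88  80  79  82
166  34  36  44  38  60 112 115 118 114 105 107 105 100 115 116 104  69  49  21  16  12  12  10  19  15  17  22  23  24  60  77  79  87  82  82  85  80
168  41  40  41  41  62 113 113 112 114 109 114 115 111 111 145 193 220 223 214 211 183 154 118 102  71  49  17  13  31  69  82  84  86  81  86  83  86
170  38  36  39  36  73 109 111 111 111 112 110 113 113 107 109 126 211 226 216 223 229 229 232 231 224 218 211  89  66  72  64  82  87  83  82  81  81
172  38  38  42  39  80 112 112 111 112 114 111 108 109 110 111 106 108 203 219 221 222 228 226 227 228 221 218  79  35  39  35  42  73  85  79  79  81
174  36  42  39  41  87 108 113 112 
[... 3063 characters left out ...]
  69  87 126 199 218 219 217 215 217 213 121  84  89  77  78  86  83  85  83  76  88  79  85
216  53  80  78  81  83  77  82  80  84  81  84  86  84  85  91  96 153 187 201 212 210 217 217 212 106  86  81  79  85  81  87  84  84  82  83  86  84
218  87  86  81  85  80  85  83  81  81  82  87  84  85  88  84  81  83  80  77  78  92 109 116 127  82  85  84  86  77  83  84  87  86  90  83  87  85
220  85  80  76  81  79  82  78  82  85  81  83  78  86  88  84  82  88  83  83  87  82  84  80  78  83  80  76  83  81  83  84  84  78  87  83  87  80
222  85  81  85  79  80  85  82  83  82  82  82  84  89  83  82  87  87  82  85  85  88  82  84  83  83  83  75  80  84  81  86  85  81  81  83  81  83
```

```bash
python3 - <<'E'
from h import *
import pickle
c=pickle.load(open("w5.pkl","rb"))
a=plane(c,(295.2,206.3),.139);b=plane(c,(302,194),.079);print("handle top",a,"collar",b)
t=plane(c,(304.5,110),.151);print("driver",t)
cs=[plane(c,p,.075) for p in[(276,213.5),(318,218),(334,86),(290,80)]];print("rack",np.round(cs,3).tolist(),np.mean(cs,0))
W=np.array(cs);print(np.linalg.norm(np.roll(W,-1,0)-W,axis=1));d=W[2]-W[1];print(np.degrees(np.arctan2(d[1],d[0])))
e=W[3]-W[0];print(np.degrees(np.arctan2(e[1],e[0])))
S=imaging.get_calibration("scene");print("scene proj top",proj(S,a),"base",proj(S,(a[0],a[1],.079)))
g=cv2.cvtColor(cv2.imread("pics/scene3.png"),cv2.COLOR_BGR2GRAY)
for r in range(90,116):print(r,g[r,230:262].tolist())
E
```

```text
handle top [ 0.56558596 -0.39756946  0.139     ] collar [ 0.57016856 -0.39742059  0.079     ]
driver [ 0.53395641 -0.29447494  0.151     ]
rack [[0.548, -0.44, 0.075], [0.605, -0.422, 0.075], [0.552, -0.255, 0.075], [0.5, -0.27, 0.075]] [ 0.55126671 -0.34657026  0.075     ]
[0.05941523 0.17519635 0.0547579  0.175957  ]
107.43212885212542
105.91456497167094
scene proj top [238.79497014  93.78672809] base [241.93074477 110.21400696]
90 [126, 125, 126, 126, 127, 126, 125, 126, 127, 126, 127, 126, 127, 127, 127, 127, 127, 128, 127, 127, 128, 128, 128, 129, 129, 128, 128, 127, 126, 127, 126, 127]
91 [127, 126, 126, 127, 126, 126, 127, 124, 121, 122, 124, 126, 127, 127, 127, 127, 127, 128, 127, 128, 127, 128, 128, 128, 128, 129, 127, 127, 127, 127, 126, 127]
92 [123, 125, 127, 127, 125, 125, 122, 111, 102, 102, 110, 115, 121, 126, 127, 127, 128, 128, 127, 127, 127, 127, 127, 128, 128, 128, 129, 128, 127, 127, 127, 126]
93 [122, 123, 126, 126, 126, 118, 103, 84, 69, 69, 76, 87, 103, 120, 126, 127, 126, 127, 127, 127, 126, 127, 127, 127, 127, 127, 129, 128, 128, 127, 127, 126]
94 [122, 122, 
[... 2678 characters left out ...]
1, 224, 160, 114, 148, 190, 178, 147, 135]
112 [246, 248, 249, 248, 248, 247, 247, 245, 232, 199, 172, 146, 135, 155, 177, 206, 235, 242, 238, 233, 234, 240, 246, 246, 237, 176, 113, 127, 162, 161, 142, 135]
113 [248, 248, 249, 248, 248, 248, 248, 246, 236, 211, 187, 171, 164, 172, 194, 227, 242, 245, 245, 245, 245, 246, 247, 247, 241, 185, 115, 108, 129, 133, 125, 134]
114 [240, 244, 246, 247, 248, 248, 248, 247, 242, 232, 218, 206, 204, 214, 229, 241, 245, 246, 246, 246, 246, 246, 246, 246, 238, 184, 118, 99, 109, 118, 127, 159]
115 [192, 211, 231, 241, 246, 248, 248, 248, 246, 244, 241, 236, 236, 240, 244, 246, 246, 246, 246, 246, 246, 246, 246, 243, 225, 167, 111, 98, 112, 137, 165, 198]
```

Rack fit: 175 × 57 mm, yaw 16.7°. The pin is at (0.567,-0.398), and the wrist view, scene view and rack geometry agree within 3 mm. I grasp it across the rack's x.

Call:
apply_moves --claw '[85,85,85,85,85,85,85]' --pt "-15 -15 30" --pt "-31 -29 80" --pt "-31 -29 130" --pt "-31 -29 175" --pt "-31 -29 210" --pt "-31 -29 226" --pt "-31 -29 226" --twist '[4,7.4,7.4,7.4,7.4,7.4,7.4]'

```text
t: 15.0
position: [0.5654, -0.3996, 0.1139]
orientation: [-179.9, -0.1, 106.5]
ft_force: [0.9, 0.1, 0.7]
grip_width: 0.0851
grasp_force: 0.0
```

```bash
python3 - <<'E'
from h import *
s=env.read_state();print(s["t"],s["position"],s["orientation"],s["ft_force"])
c=imaging.get_calibration("wrist");im=imaging.get_image("wrist")[:,:,::-1].copy();cv2.imwrite("pics/w6.png",im)
print("pred top",proj(c,(.567,-.398,.139)));g=cv2.cvtColor(im,cv2.COLOR_BGR2GRAY)
for r in range(150,330,6):print(r,"".join("#" if v<30 else "+" if v<60 else "." if v<130 else "W" for v in g[r,200:440:3]))
E
```

```text
15.0 [ 0.56537538 -0.39964315  0.11394076] [-1.79940919e+02 -8.09142461e-02  1.06530319e+02] [0.94801459 0.07750382 0.74473681]
pred top [326.99355721 307.99039118]
150 ............+#++++++#+##+###############+###+#++#####++#+##########+#...........
156 ............+++++++++++#++++##++++##+##+++#++++###++#####+#++##++#+##+..........
162 ............+++++++++++++++++++++++++++++++++++++++++++++++++++++++++#..........
168 ...........+++++++++++++++++++++++++++++++++++++++++++++++++++++++++++..........
174 ............++++++++++++++++++++++++++++++++++++++++++++++++++++++++++..........
180 ............++++++++#++++#+##++++++#+#++#+#++++#+#+++#++++++++++++++#...........
186 ..............+##+#+###+...+...++...+......................++++++++.............
192 .....................++WWWWWWWWWWWWWWWWWWWWWWWWWWWWWWWWWWWW.....................
198 .....................++.WWWWWWWWWWWWWWWWWWWWWWWWWWWWWWWWWWW.....................
204 ......................+.WWWW.WWW.WWWWWWWWWWWWWWWWWWWWWWWWW.....................W
210 ........................................WWWWWWWWWWWWWWWWWW.+++............WWW.WW

[... 914 characters left out ...]
WWWWWWW.W########...
282 ...+########+...........+WWWWWWWWWW############WWWWWWWWWWWWWWWWWWWWWW#########..
288 ..##########+............WWWWWWWWW.############.WWWWWWWWWWWWWWWWWW.WW##########+
294 .###########.........WWWWWW.WWWWWW.############+WWWWW.W.W.WWWWWWW.WWW.##########
300 .##########.WW......WWW.WW.WWWWWWW.############+WWWWWW.WWWWWWWWW.W.WWW.#########
306 ##########W.WWWWWWWWWWWWWW.W.WWWWW.############+WWWWWWWWWWWWWWW.WWW.WWW.########
312 #########WWWWWWWWWWWWW.WW.WWWWWWWW.############.WWWWWW.WWWWWWW.WWWWWWWWW.######+
318 ########WWWW.W.W.WWW.WWWWWW.W.WW...############.WWWWWWWW.WWWW..WW..WWW..W.####++
324 #######.WWW.WWWW.WWWWWWW.W.WWWWWWWW............WWW..WWWWWWWW..WW.W.WWW..WW+#+#+#
```

The handle sits central between the fingers (columns 304–341). I close on it.

Call:
apply_moves --claw '[5,5,5,5,5]' --pt "0 0 0" --pt "0 0 0" --pt "0 0 0" --pt "0 0 0" --pt "0 0 0" --twist '[0,0,0,0,0]' --newtons 70

```text
t: 15.68
position: [0.5652, -0.4009, 0.1153]
orientation: [180.0, 0.0, 106.4]
ft_force: [0.2, 0.4, 2.3]
grip_width: 0.0152
grasp_force: 68.1
```

Call:
apply_moves --claw '[5,5,5,5,5]' --pt "0 0 -15" --pt "0 0 -45" --pt "0 0 -90" --pt "0 0 -130" --pt "0 0 -130" --twist '[0,0,0,0,0]'

```text
t: 16.3
position: [0.5664, -0.4024, 0.2502]
orientation: [179.7, 0.4, 106.4]
ft_force: [0.1, 0.9, -0.8]
grip_width: 0.0149
grasp_force: 68.3
```

Call:
apply_moves --claw '[5,5,5,5,5,5,5,5,5,5]' --pt "0 0 -50" --pt "25 8 -70" --pt "80 27 -70" --pt "135 45 -70" --pt "190 64 -70" --pt "245 82 -70" --pt "300 101 -70" --pt "355 119 -60" --pt "405 136 -20" --pt "440 148 10" --twist '[0,0,0,0,0,0,0,0,0,0]'

```text
t: 17.55
position: [0.5815, 0.0658, 0.2333]
orientation: [-180.0, -0.0, 106.6]
ft_force: [-0.0, -0.6, -1.4]
grip_width: 0.015
grasp_force: 68.3
```

Call:
apply_moves --claw '[5,5,5,5]' --pt "0 0 30" --pt "0 0 42" --pt "0 0 42" --pt "0 0 42" --twist '[0,0,0,0]'

```text
t: 18.05
position: [0.5832, 0.0624, 0.1943]
orientation: [179.9, 0.0, 106.4]
ft_force: [0.8, 0.2, -0.6]
grip_width: 0.0153
grasp_force: 68.3
```

```bash
cat > see.py <<'E'
from h import *
import sys
s=env.read_state();print(s["t"],s["position"],s["orientation"],s["ft_force"],s["grip_width"])
c=imaging.get_calibration("wrist");im=imaging.get_image("wrist")[:,:,::-1].copy();cv2.imwrite(f"pics/{sys.argv[1]}.png",im)
T=s["position"];print("pred hole",proj(c,(.584,.0615,.06)),"tip at TCP line",proj(c,(T[0],T[1],T[2]-.1)),"collar",proj(c,(T[0],T[1],T[2]-.04)))
g=cv2.cvtColor(im,cv2.COLOR_BGR2GRAY)
for r in range(180,300,3):print(r," ".join(f"{v:3d}" for v in g[r,290:352:2]))
E
python3 see.py w7
```

```text
18.05 [0.58322876 0.0623613  0.19426525] [1.79871102e+02 1.65520614e-02 1.06363083e+02] [ 0.77625457  0.21746671 -0.568496  ] 0.015298997069709457
pred hole [321.64192712 198.44756951] tip at TCP line [321.19942911 209.2715813 ] collar [321.46561432 240.7588917 ]
180 225 224 215 227 227 223 226 224 223 219 221 222 219 218 216 218 221 219 222 222 222 223 223 222 226 224 223 221 222 222 219
183  94 129  97  90 117 133 193 224 225 224 225 223 219 220 218 218 218 215 222 221 221 223 222 221 223 227 224 225 223 221 223
186  95  95  93  98  96  96  98 149 213 226 229 224 218 217 217 219 215 216 218 218 222 222 222 223 229 225 226 226 224 222 225
189  97  96  94  97  94  97  95  96  94  92 114 219 217 210 224 248 250 238 216 217 218 221 220 226 224 223 224 223 224 225 225
192  93  96  93  96  91  96 101  95  95  96  91  88 141 255 255 255 255 255 255 251 211 219 223 224 226 223 223 222 225 223 224
195 114 140 133 119 104  95  94  95  92  93 103 104 173 196 255 255 255 255 255 242 186 219 226 223 226 223 224 223 225 225 222
198 144 143 141 139 140 141 140 136 142 128 111 132 171 168 208 255 
[... 3583 characters left out ...]
  23  23  17  24  22  27  25  21  23  31  47 129  75  29  27
285  31  29  35  30  23  37  18  23  23  23  22  22  20  18  23  20  18  13  27  21  20  21  21  19  23  23  30  24  24  31  31
288  31  32  33  30  33  33  18  24  25  22  25  24  24  23  25  23  24  22  31  26  25  19  28  24  22  31  33  27  28  34  34
291  22  33  24  29  33  34  23  19  24  25  25  22  22  21  23  29  24  30  22  23  17  27  18  23  24  20  34  30  30  31  29
294  32  28  35  34  27  31  28  20  21  25  22  26  24  22  23  20  21  21  20  21  24  22  24  25  22  23  30  25  29  34  28
297  32  27  28  32  24  31  22  19  18  25  26  23  28  25  20  20  26  27  18  24  22  24  25  22  15  25  31  30  28  28  30
```

Rod columns are 317–325 (predicted tip 321), and the hole's centre is about (322,197.7) against a predicted (321.6,198.4). The tip is aligned within 1 mm, so I descend.

Call:
apply_moves --claw '[5,5,5,5,5,5,5]' --pt "0 0 10" --pt "0 0 22" --pt "0 0 34" --pt "0 0 44" --pt "0 0 50" --pt "0 0 50" --pt "0 0 50" --twist '[0,0,0,0,0,0,0]'

```text
t: 18.98
position: [0.5827, 0.0632, 0.1432]
orientation: [180.0, 0.0, 106.4]
ft_force: [0.6, -0.4, -0.2]
grip_width: 0.0149
grasp_force: 68.3
```

Call:
apply_moves --claw '[5,5,5,5,5]' --pt "0 0 2" --pt "0 0 4" --pt "0 0 6" --pt "0 0 8" --pt "0 0 8" --twist '[0,0,0,0,0]'

```text
t: 19.6
position: [0.5825, 0.0632, 0.1352]
orientation: [180.0, -0.0, 106.4]
ft_force: [-1.9, -0.4, 3.3]
grip_width: 0.0155
grasp_force: 68.9
```

Call:
apply_moves --claw '[5,5,5,5]' --pt "0 0 1.5" --pt "0 0 2.5" --pt "0 0 3" --pt "0 0 3" --twist '[0,0,0,0]'

```text
t: 20.1
position: [0.5826, 0.0632, 0.1321]
orientation: [180.0, -0.0, 106.5]
ft_force: [-1.7, 0.5, 5.3]
grip_width: 0.0147
grasp_force: 68.9
```

Call:
apply_moves --claw '[5,5,5,5,5]' --pt "0 0 0.5" --pt "0 0 1" --pt "0 0 1" --pt "0 0 1" --pt "0 0 1" --twist '[0,0,0,0,0]'

```text
t: 20.72
position: [0.5827, 0.0632, 0.1319]
orientation: [179.9, -0.0, 106.4]
ft_force: [-2.1, -0.7, 7.6]
grip_width: 0.0153
grasp_force: 69.7
```

```bash
python3 - <<'E'
from h import *
s=env.read_state();print(s["t"],s["position"],s["ft_force"],s["grasp_force"])
for n in("scene","side"):
    c=imaging.get_calibration(n);im=imaging.get_image(n)[:,:,::-1].copy();cv2.imwrite(f"pics/{n}9.png",im);h=cv2.cvtColor(im,cv2.COLOR_BGR2HSV)
    p=np.round(proj(c,(.529,.270,.041))).astype(int);m=cv2.inRange(h,(3,110,40),(18,255,220));k,l,st,ce=cv2.connectedComponentsWithStats(m)
    print(n,"pred",p,[(st[i].tolist(),np.round(ce[i],1).tolist()) for i in range(1,k) if st[i,4]>40])
E
```

```text
20.725 [0.58270406 0.06318856 0.13192555] [-2.0985219  -0.71507025  7.62759292] 69.7433853149414
scene pred [427 251] [([530, 27, 103, 83, 4870], [580.0, 66.6]), ([415, 237, 21, 30, 106], [422.5, 256.0]), ([275, 290, 17, 9, 42], [283.5, 295.3]), ([270, 309, 21, 19, 48], [281.0, 320.1]), ([541, 359, 15, 41, 83], [547.8, 378.3]), ([515, 367, 11, 33, 56], [519.9, 383.5])]
side pred [297 289] [([278, 277, 34, 15, 128], [291.8, 283.4])]
```

The button is on its stop: the last 1 mm commanded moved it only 0.2 mm, with the force rising to about 8 N, well below 40 N. The scraper shows where it was set down, so I hand in.

```bash
python3 -c "
from plant import env
print(env.sign_off())"
```

```text
the job is handed in; nothing more can be done
None
```

I handed the job in at about 20.7 s of the 72 s: the pin is in the gripper through the hole, holding the button at its stop with about 8 N. All four off-cuts are in the tray and the scraper is back on the bench; I confirmed its place there but not its tilt, and the sign-off gave no verdict.

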